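# Lock the closing ring, index three clicks and hold

### The arm

A 6-joint arm with a two-finger parallel gripper is mounted at the origin on a cart in front of the work surface, level with it; the furniture and walls round the work are solid. World frame = base frame: x ahead of the robot, y to its left, z up, the work surface at z = 0. Lengths are in m, angles in degrees, forces in N, time in s.
With the tool pointing down it reaches from about 0.375 to 0.9 m from the base axis. Payload 3.1 kg.
Tool frame: the origin (TCP) lies midway between the tips of the shut fingers; the grasp point (between the pads) lies 19 mm behind it; z points along the fingers, y is the line along which they close (so a half turn about z gives the same grasp; the last joint's range is limited). The gripper opens to 85 mm and grips with 20 to 120 N. Pads are 22 mm wide; open, the fingers measure 114 mm over their backs; the gripper's body (76 mm by 85 mm) begins 54 mm behind the grasp point. The pads swing forward as they close: fully open they stand 13 mm farther back than shut.
Start: joints at [-75.201, 30.224, 82.088, -0, 67.689, -10.227], TCP at [0.264, -0.566, 0.231] pointing down, gripper open.
Joint ranges: [-176.69, 176.69], [-43.24, 126.21], [12.49, 139.97], [-82, 262], [0, 151.66], [-163.58, 163.58]. Speed limits (degrees/s): [159.86, 159.86, 180, 180, 180, 180].

### API

Orientations are given as a 3x3 rotation matrix whose columns are the frame's x, y, z axes.
In Python, from station import robot gives the robot as it stands. Calls block until the motion is done:
- robot.reach(position, orientation): joint-space move of the TCP to a pose.
- robot.movel(position, ori=None, velocity=0.15, max_force=None): straight line of the TCP; ori=None keeps the orientation; velocity is the mean speed in m/s. With max_force (N) it stops when the force on the tool has changed by that much, and returns True; else False.
- robot.move_joints(angles): joint-space move.
- robot.grip(opening, force=None): opening from 0.0 (shut) to 1.0 (fully open); force is the grip in N (None keeps the last); returns when the fingers have stopped.
- robot.hold(seconds).
- robot.inverse_kinematics(position, orientation): joint angles nearest the present ones, or None.
- robot.read_state(): the state.
- robot.snapshot(name): name is "side" or "top" or "wrist"; returns the picture (420x560x3 uint8, red, green, blue); there is no depth.
- robot.camera_model(name): a dict with "fx", "fy", "cx", "cy" (pixels), "position" and "rotation" of the camera in the world. Camera axes: x right, y down, z forward; pixel columns grow to the right and rows downward; lengths in m; the calibration is good to about 2 mm. A picture is of the moment at which its call begins: read the wrist's pose just before it. camera_model takes no time and is no camera call; for the wrist camera it gives the pose at the moment of the call.
A pose or a line that the arm cannot do raises robot.IKError and nothing moves.
- robot.job_done(): hands the job in; it is judged then, once.
The state is a dict: "clock": time; "qpos": joint angles; "dq": joint speeds; "joint_torque": joint torques, N m; "position": TCP position; "tcp_rot": TCP orientation; "force": force on the tool from outside, world axes, zero at the start; "wrist_torque": the same for the moment, N m; "opening": opening from 0.0 (shut) to 1.0 (fully open); "gripper_force": force on a finger pad.
Only numpy, scipy, OpenCV 4.12 (cv2) and the standard library are available. Lean on these libraries where they do the work, as an engineer would, in place of code of your own. Each camera call takes 0.05 s, during which the arm holds its last target. There are 200 camera calls.

### The job

On the green indexing fixture, first turn the closing ring clockwise by its upright black grip until its red line meets the red locked mark, so that the workpiece is clamped. Then let go of the ring, take the black bar of the indexing knob and turn it clockwise from its home stop, feeling for the clicks, to the third stop without running on to the fourth; finish while still gripping the knob there, and do not let go. Leave the tools and other things on the bench where they are.

Things in the scene. Friction and masses are not known exactly. Their poses are not given: they have to be found in the camera images.
- index_fixture: fixed green indexing fixture, dark base 130 x 262 x 12 mm, casting top 43 mm above the bench. Origin: centre of its underside; z up, x along its short side (away from the robot at yaw 0), y along its long side. Upright axes: closing ring at x = 0, y = +65 mm, knob at x = 0, y = -65 mm. The workpiece in the middle of the ring (52 mm across, top 70 mm above the bench) turns with the knob.
- ring_grip (a point): point on the centre line of the closing ring's upright round black grip, 78 mm above the bench. The grip is 16 mm in diameter, stands 53 to 93 mm above the bench, 52 mm out from the ring's axis; the steel ring is 84 mm across, top 56 mm high. Take the grip near its top, from above; it moves on a level arc.
- closing_ring (a joint): closing ring angle, rad: 0 = fully open, grows clockwise seen from above (the grip goes round the fixture's +y end). The red line meets the red locked mark at 1.10; a firm stop comes at 1.15. Starts between 0 and 0.3. Friction about 0.08 N m (2 N at the grip); it stays where it is left.
- knob_grip (a point): point in the black bar of the indexing knob, on the knob's axis, 74 mm above the bench. The bar is 54 mm long (point x), 14 mm wide (point y), 34 mm high, its top 84 mm above the bench, on a round hub 44 mm across. Grip it across its width near the top, fingertips above the hub. Parallel to the fixture's x at the start; white line on top and red pointer at its -x end.
- index_knob (a joint): knob angle, rad, growing clockwise seen from above: starts at rest in the home stop, 0 (long yellow tick). Stops click every 0.419 rad (24 degrees): first 0.419, second 0.838, third 1.257, fourth 1.676 (short white ticks). It takes up to 0.2 N m to pass from stop to stop and falls into the nearer one by itself.
- oil_bottle: small cream oil bottle with a red pointed cap, 43 x 43 x 143 mm, standing; a bystander, to be left where it lies
- parts_tin: open round tin with screws in it, 67 mm wide, 32 mm high; a bystander, to be left where it lies
- hex_key_8: black L-shaped hex key, 40 x 109 x 9 mm, lying flat; a bystander, to be left where it lies
- chuck_key_a: T-shaped steel drill chuck key, 68 x 76 x 15 mm, lying flat; a bystander, to be left where it lies

How it is judged:
By the outcome, as a careful person would: the job done as asked, in the order asked, and still so for the second after the job is handed in, while the arm keeps its last pose, push and grip.
It also fails if it takes over 56 s, if anything falls off the work surface, if the arm or the gripper's body presses on something with over 40 N, if the wrist force passes 120 N, or if a joint passes its speed limit or range.

## Working session

There is one attempt and no reset: what is moved stays moved. The work goes in short steps, each a Python script; the robot and the scene stay as the last script left them, time stands still between calls to the robot, and variables do not carry over. Pictures are saved under pics/ and viewed, at most 10 in all, crops included, and the job is handed in when it is done.

```bash
ls; mkdir -p pics; python3 - <<'E'
from station import robot
import cv2
for n in("top","side"):
    cv2.imwrite(f"pics/{n}0.png",robot.snapshot(n)[:,:,::-1]); c=robot.camera_model(n); print(n,c)
print(robot.read_state()["clock"])
E
```

```text
pics
top {'fx': 492.55009065574023, 'fy': 492.55009065574023, 'cx': 286.10975682721505, 'cy': 205.83837795916205, 'position': array([0.24720249, 0.02170444, 1.66897616]), 'rotation': array([[-0.11700828, -0.97039513,  0.21128737],
       [-0.99311447,  0.11555305, -0.01926524],
       [-0.00572   , -0.21208674, -0.97723411]])}
side {'fx': 461.01999509059715, 'fy': 461.01999509059715, 'cx': 282.02455744372776, 'cy': 204.96545282594676, 'position': array([ 0.63776674, -1.08365818,  0.92591101]), 'rotation': array([[ 0.99865623,  0.04025078, -0.03264373],
       [ 0.05040238, -0.6078282 ,  0.79246733],
       [ 0.01205565, -0.79304776, -0.60904016]])}
0.1
```

View pics/top0.png

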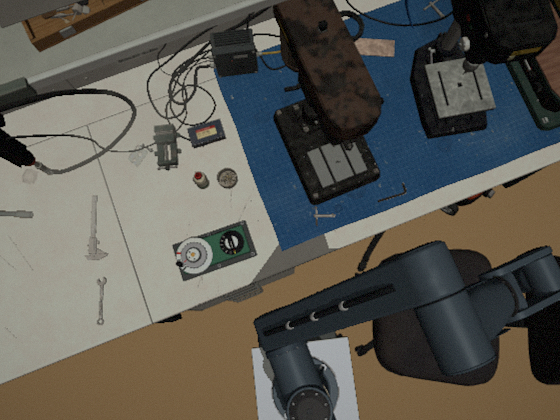

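View pics/side0.png

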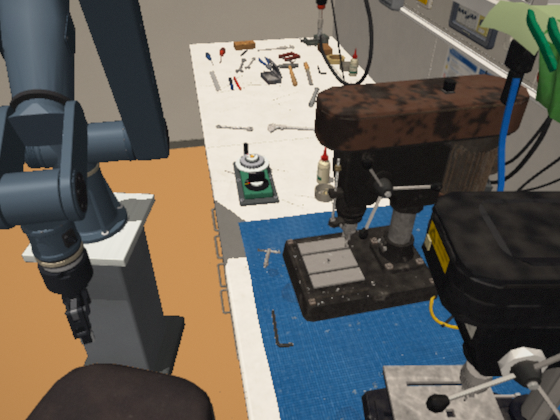

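The top view shows the fixture with the ring at about (195,254), the knob at (232,240) and the grip near (180,263). I'll localise it roughly, then look with the wrist camera.

```bash
cat > h.py <<'E'
from station import robot
import numpy as np, cv2
def ray(c,uv,z):
    d=np.asarray(c["rotation"])@[(uv[0]-c["cx"])/c["fx"],(uv[1]-c["cy"])/c["fy"],1]
    p=np.asarray(c["position"]); return p+d*(z-p[2])/d[2]
def proj(c,P):
    q=(np.atleast_2d(P)-c["position"])@np.asarray(c["rotation"])
    return q[:,:2]/q[:,2:]*[c["fx"],c["fy"]]+[c["cx"],c["cy"]]
def ori(a):  # tool down, tool y axis at world angle a (rad)
    y=np.array([np.cos(a),np.sin(a),0]); z=np.array([0,0,-1.]); return np.c_[np.cross(y,z),y,z]
E
python3 - <<'E'
from h import *
c=robot.camera_model("top")
for n,uv,z in [("ring",(195,254),.07),("knob",(232,240),.084),("grip",(180,263),.093),("c1",(174,246),.012),("c2",(250,222),.012),("c3",(256,248),.012),("c4",(182,279),.012),("bottle",(200,182),.07),("tin",(227,178),.03),("press",(370,150),.2)]: print(n,ray(c,uv,z).round(3))
s=robot.read_state(); w=robot.camera_model("wrist")
R=s["tcp_rot"]; print(R.round(3), (R.T@(w["position"]-s["position"])).round(3),(R.T@w["rotation"]).round(3),w["fx"])
print(np.asarray(s['force']).round(2))
E
```

```text
ring [0.469 0.304 0.07 ]
knob [0.498 0.178 0.084]
grip [0.442 0.349 0.093]
c1 [0.512 0.382 0.012]
c2 [0.564 0.118 0.012]
c3 [0.473 0.107 0.012]
c4 [0.398 0.363 0.012]
bottle [0.709 0.268 0.07 ]
tin [0.723 0.18  0.03 ]
press [ 0.711 -0.289  0.2  ]
[[ 0.906  0.423 -0.   ]
 [ 0.423 -0.906  0.002]
 [ 0.    -0.002 -1.   ]] [ 0.073  0.001 -0.141] [[ 0.    -0.958 -0.288]
 [ 1.    -0.     0.   ]
 [-0.    -0.288  0.958]] 335.89733176959123
[-0.57 -0.32 -0.78]
```

```bash
python3 - <<'E'
import cv2
i=cv2.imread("pics/top0.png")[205:295,160:270]
cv2.imwrite("pics/t1.png",cv2.resize(i,None,fx=6,fy=6,interpolation=cv2.INTER_CUBIC))
E
```

```text
(no output)
```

View pics/t1.png

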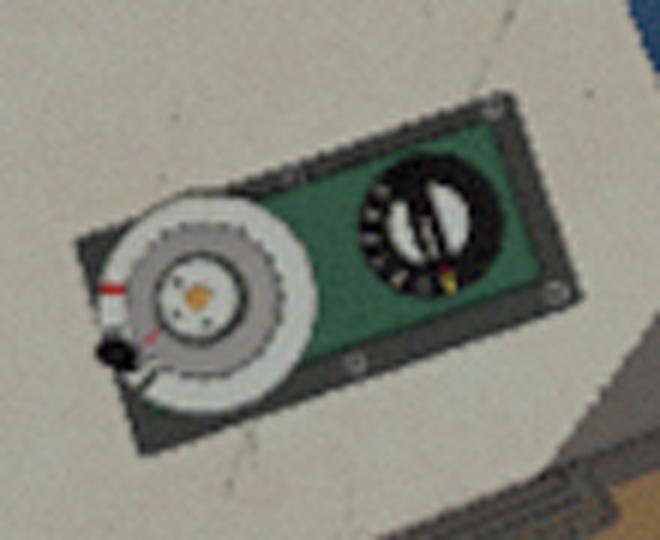

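The crop shows the ring at (198,297), the grip at (117,352), the locked mark at (112,290), the knob bar at (428,225) and its home tick at (448,280). Next I swing over, keeping well clear of the drill press, and take a wrist picture.

```bash
python3 - <<'E'
from h import *
q=np.array(robot.read_state()["qpos"])
a=np.radians
p1=[.44*np.cos(a(-65)),.44*np.sin(a(-65)),.3]
robot.reach(p1,ori(a(-65)))
robot.reach([.44*np.cos(a(27)),.44*np.sin(a(27)),.3],ori(a(101)))
robot.reach([.53,.255,.26],ori(a(101)))
s=robot.read_state(); print(s["clock"],np.round(s["qpos"],1),np.round(s["position"],3),s["opening"])
c=robot.camera_model("wrist"); np.save("w1.npy",c,allow_pickle=True)
cv2.imwrite("pics/w1.png",robot.snapshot("wrist")[:,:,::-1])
E
```

```text
3.8333 [ 14.8  25.5  85.7  -0.   68.9 -86.2] [0.529 0.254 0.259] 0.9981294568611396
```

View pics/w1.png

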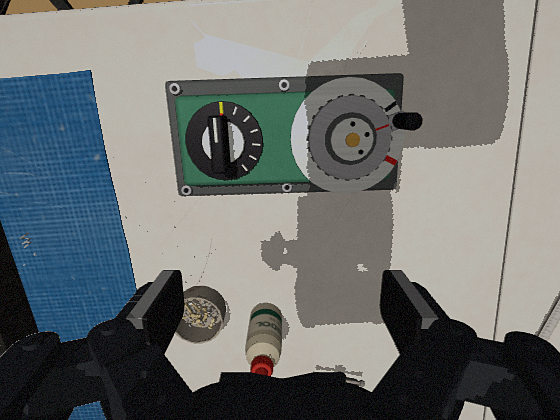

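The wrist view shows base corners at (165,81), (404,73), (401,189) and (180,195), and the workpiece centre at (352,140). The grip top is near (414,121), and the knob is centred near (221,140) with its yellow home tick at (221,107).

```bash
python3 - <<'E'
from h import *
from scipy.optimize import least_squares
w=np.load("w1.npy",allow_pickle=True).item(); t=robot.camera_model("top")
# fixture coords: image right=+y, image up=-x (wrist)
F=np.array([[-.065,-.131,.012],[-.065,.131,.012],[.065,.131,.012],[.065,-.131,.012],[0,.065,.070]])
W=np.array([[165,81],[404,73],[401,189],[180,195],[352,140]])
T=np.array([[256,249+5],[160+148/6,205+453/6],[160+78/6,205+240/6],[160+510/6,205+95/6],[160+198/6,205+297/6]])
T[0]=[160+580/6,205+297/6]
def tr(p,P):
    c,s=np.cos(p[2]),np.sin(p[2]); P=np.atleast_2d(P); return np.c_[P[:,0]*c-P[:,1]*s+p[0],P[:,0]*s+P[:,1]*c+p[1],P[:,2]]
for nm,f in (("w",lambda p:(proj(w,tr(p,F))-W).ravel()),("t",lambda p:(proj(t,tr(p,F))-T).ravel()),("both",lambda p:np.r_[(proj(w,tr(p,F))-W).ravel(),(proj(t,tr(p,F))-T).ravel()*2])):
    r=least_squares(f,[.485,.243,.19],loss="soft_l1"); print(nm,r.x.round(4),np.degrees(r.x[2]).round(1),f(r.x).reshape(-1,2).round(1).tolist())
    p=r.x
    inv=lambda P:(np.array([[np.cos(p[2]),np.sin(p[2])],[-np.sin(p[2]),np.cos(p[2])]])@(P[:2]-p[:2]))
    for c,uv in ((w,(414,121)),(t,(160+117/6,205+350/6))):
        g=inv(ray(c,uv,.093)); d=g-[0,.065]; print("grip",g.round(4),np.hypot(*d).round(4),np.degrees(np.arctan2(d[1],d[0])).round(1))
    print("ringline",np.degrees(np.arctan2(*((inv(ray(w,(382,127),.056))-[0,.065])[::-1]))).round(1),"mark",np.degrees(np.arctan2(*((inv(ray(w,(391,160),.043))-[0,.065])[::-1]))).round(1), "knobtop",inv(ray(w,(218,116),.084)).round(4))
i=cv2.imread("pics/w1.png")
for k in (0,):
    pass
c=i[60:210,155:435]; cv2.imwrite("pics/w1c.png",cv2.resize(c,None,fx=2.8,fy=2.8,interpolation=cv2.INTER_CUBIC))
E
```

```text
w [0.4831 0.2504 0.2265] 13.0 [[-0.7, -0.1], [3.1, -1.3], [-1.7, 1.0], [-1.1, 2.5], [3.2, -0.2]]
grip [-0.0164  0.1117] 0.0495 109.3
grip [-0.018   0.1075] 0.0462 113.0
ringline 109.5 mark 60.9 knobtop [-0.0267 -0.0629]
t [0.4827 0.2459 0.2268] 13.0 [[1.1, 0.4], [-1.1, 0.9], [-0.8, -0.1], [0.4, -1.6], [0.3, -0.1]]
grip [-0.0149  0.116 ] 0.0531 106.3
grip [-0.0165  0.1118] 0.0496 109.5
ringline 104.9 mark 61.7 knobtop [-0.0253 -0.0587]
both [0.4833 0.248  0.2264] 13.0 [[-2.9, -0.4], [0.9, -1.5], [-3.7, 0.7], [-3.1, 2.2], [0.8, -0.5], [0.9, 0.5], [-3.6, 1.5], [-2.9, -0.4], [-0.4, -3.5], [-0.8, -0.5]]
grip [-0.016  0.114] 0.0516 108.1
grip [-0.0177  0.1098] 0.0482 111.5
ringline 107.6 mark 61.8 knobtop [-0.0263 -0.0606]
```

View pics/w1c.png

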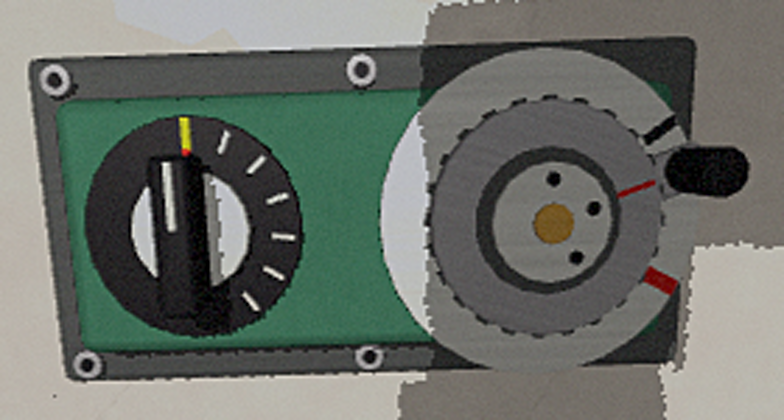

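```bash
cat >> h.py <<'E'
POSE=np.array([.4833,.2475,.2265])
def fx(x,y,z):
    c,s=np.cos(POSE[2]),np.sin(POSE[2]); return np.array([POSE[0]+c*x-s*y,POSE[1]+s*x+c*y,z])
def ringpt(b,z=.064): # b fixture-frame polar angle of the grip, deg
    b=np.radians(b); return fx(.052*np.cos(b),.065+.052*np.sin(b),z), ori(b+POSE[2]-np.pi/2)
def st(tag=""):
    s=robot.read_state(); print(tag,round(s["clock"],2),np.round(s["position"],4),"F",np.round(s["force"],1),"M",np.round(s["wrist_torque"],2),"op",round(s["opening"],3),"gf",np.round(s["gripper_force"],1)); return s
E
python3 - <<'E'
from h import *
robot.grip(.5,30)
p,o=ringpt(109,.15); robot.reach(p,o); st("above")
print("hit",robot.movel(ringpt(109)[0],velocity=.08,max_force=8)); st("down")
robot.grip(0,30); s=st("grip")
cv2.imwrite("pics/w2.png",robot.snapshot("wrist")[:,:,::-1])
print(np.round(s["qpos"],1))
E
```

```text
above 5.66 [0.4418 0.355  0.1503] F [ 0.5 -0.4  0.7] M [-0.01  0.    0.05] op 0.498 gf 0.0
hit False
down 6.88 [0.4416 0.3552 0.0645] F [ 0.4 -0.   0.1] M [0.04 0.01 0.01] op 0.499 gf 0.0
grip 7.23 [0.4417 0.3553 0.0646] F [0.1 0.8 2.1] M [0.1  0.05 0.07] op 0.176 gf 29.9
[27.5 39.6 97.9  0.  42.4 -4.5]
```

View pics/w2.png

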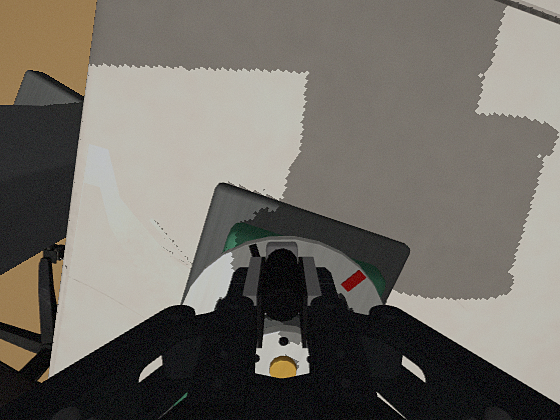

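The grip is held (opening 15 mm), with the red locked mark at (353,281). Now turning.

```bash
python3 - <<'E'
from h import *
for b in list(np.linspace(109,65,9)[1:])+[63.5,62]:
    p,o=ringpt(b); robot.movel(p,o,velocity=.04)
    s=st(f"{b:.1f}"); 
    f=np.array(s["force"]); a=np.radians(b)+POSE[2]; print("   rad %.1f tan(cw) %.1f"%(f@[np.cos(a),np.sin(a),0],f@[np.sin(a),-np.cos(a),0]))
    if np.linalg.norm(f)>25: break
c=robot.camera_model("wrist"); np.save("w3.npy",c,allow_pickle=True)
cv2.imwrite("pics/w3.png",robot.snapshot("wrist")[:,:,::-1])
t=robot.snapshot("top")[205:295,160:270,::-1]; cv2.imwrite("pics/t3.png",cv2.resize(t,None,fx=6,fy=6,interpolation=cv2.INTER_CUBIC))
E
```

```text
103.5 7.56 [0.4461 0.3579 0.0646] F [0.2 1.1 5.1] M [ 0.23  0.02 -0.1 ] op 0.172 gf 30.1
   rad 0.9 tan(cw) 0.6
98.0 7.83 [0.4505 0.3598 0.0646] F [0.  2.1 6.5] M [ 0.21  0.05 -0.1 ] op 0.18 gf 30.2
   rad 2.0 tan(cw) 0.8
92.5 8.11 [0.4551 0.3614 0.0646] F [-0.6  0.9  6.7] M [ 0.15  0.06 -0.05] op 0.179 gf 30.2
   rad 1.0 tan(cw) -0.3
87.0 8.38 [0.46   0.3625 0.0646] F [-0.4  2.   5.3] M [ 0.18  0.11 -0.13] op 0.175 gf 30.2
   rad 2.1 tan(cw) -0.0
81.5 8.66 [0.4648 0.3631 0.0646] F [-0.9  1.5  6.4] M [ 0.22  0.07 -0.08] op 0.183 gf 30.2
   rad 1.6 tan(cw) -0.8
76.0 8.93 [0.4698 0.3633 0.0646] F [-2.   1.1  6. ] M [ 0.24  0.16 -0.09] op 0.175 gf 30.2
   rad 1.1 tan(cw) -2.0
70.5 9.21 [0.4747 0.3629 0.0646] F [-1.5  1.8  6.3] M [ 0.24  0.19 -0.12] op 0.177 gf 30.2
   rad 1.6 tan(cw) -1.6
65.0 9.48 [0.4795 0.3621 0.0646] F [-0.6  1.5  6.4] M [ 0.18  0.17 -0.14] op 0.176 gf 30.2
   rad 1.3 tan(cw) -0.9
63.5 9.73 [0.4806 0.3619 0.0646] F [-1.8  1.2  7.3] M [ 0.23  0.2  -0.11] op 0.177 gf 30.2
   rad 0.7 tan(cw) -2.1
62.0 9.98 [0.4819 0.3616 0.0646] F [-1.3  1.8  6.2] M [ 0.28  0.2  -0.07] op 0.173 gf 30.2
   rad 1.4 tan(cw) -1.7
```

View pics/w3.png

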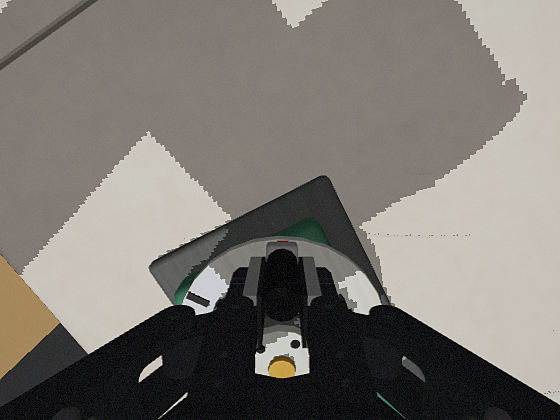

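The locked mark (283,242) now sits directly behind the grip. I'll let go, rise and check the red line from above.

```bash
python3 - <<'E'
from h import *
robot.grip(.5,30); st("open")
p=ringpt(62)[0]; p[2]=.15; robot.movel(p,velocity=.12)
robot.reach([.53,.255,.22],ori(np.pi/2+POSE[2])); robot.hold(.3); st("view")
c=robot.camera_model("wrist"); np.save("w4.npy",c,allow_pickle=True)
i=robot.snapshot("wrist")[:,:,::-1]; cv2.imwrite("pics/w4.png",i)
ctr=proj(c,[fx(0,.065,.056),fx(0,-.065,.084)]); print(ctr)
u,v=ctr[0].astype(int); j=i[max(0,v-75):v+75,u-90:u+90]; print("crop origin",u-90,max(0,v-75))
cv2.imwrite("pics/w4c.png",cv2.resize(j,None,fx=4,fy=4,interpolation=cv2.INTER_CUBIC))
E
```

```text
open 10.47 [0.4818 0.3607 0.0635] F [-1.1 -0.1  0.1] M [ 0.    0.06 -0.05] op 0.501 gf 0.0
view 13.58 [0.5299 0.2551 0.2199] F [-1.5 -0.3 -0.1] M [ 0.04 -0.05  0.04] op 0.503 gf 0.0
[[359.00173332 142.33071251]
 [206.71827561 145.30763506]]
crop origin 269 67
```

View pics/w4c.png

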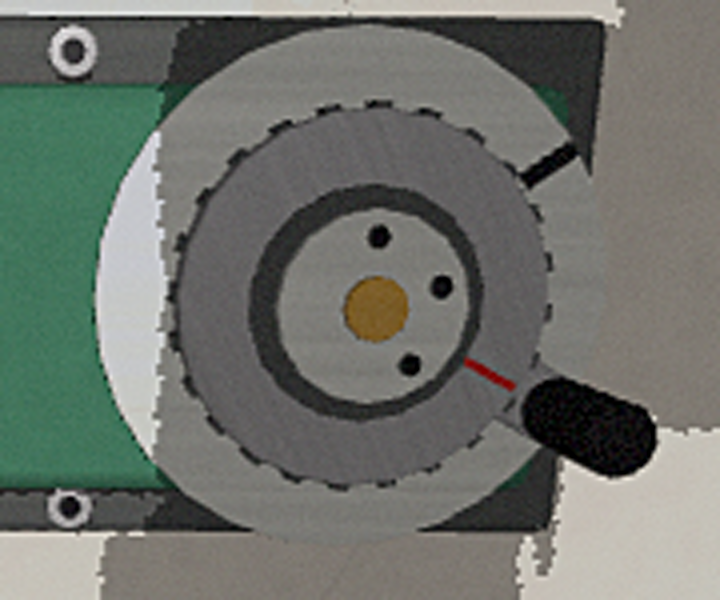

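```bash
python3 - <<'E'
from h import *
L=lambda n:np.load(n,allow_pickle=True).item()
w1,w4=L("w1.npy"),L("w4.npy")
A=lambda x,y:(x/2.8+155,y/2.8+60)
B=lambda x,y:(x/4+269,y/4+67)
def ang(c,ctr,pt,z):
    d=(ray(c,pt,z)-ray(c,ctr,z))[:2]; return np.degrees(np.arctan2(d[1],d[0])-POSE[2]).round(1),np.hypot(*d).round(4)
print("mark w1",ang(w1,A(543,210),A(661,280),.046))
print("open w1",ang(w1,A(543,210),A(661,131),.046))
print("open w4",ang(w4,B(353,282),B(550,163),.046))
print("line w1",ang(w1,A(547,216),A(636,188),.056), ang(w1,A(615,194),A(655,182),.056))
print("line w4",ang(w4,B(363,295),B(491,374),.056), ang(w4,B(468,362),B(514,387),.056))
for z in(.043,.046,.05):print(z,proj(w4,[fx(0,.065,z)])*4-[269*4,67*4], proj(w1,[fx(0,.065,z)])*2.8-[155*2.8,60*2.8])
E
```

```text
mark w1 (np.float64(58.7), np.float64(0.0526))
open w1 (np.float64(122.2), np.float64(0.0494))
open w4 (np.float64(121.6), np.float64(0.0498))
line w1 (np.float64(105.4), np.float64(0.0326)) (np.float64(104.6), np.float64(0.0145))
line w4 (np.float64(59.8), np.float64(0.0349)) (np.float64(62.7), np.float64(0.0123))
0.043 [[347.69686989 296.44677597]] [[537.71636558 216.69059027]]
0.046 [[350.4497413  297.53720129]] [[539.22613418 217.26045659]]
0.05 [[354.20074551 299.02299172]] [[541.27848757 218.03512304]]
```

The ring measures within about 1–3° of the mark, possibly a little short. There is time to regrip, feel the firm stop at 1.15 and set back to 1.10.

```bash
python3 - <<'E'
from h import *
p,o=ringpt(62,.12); robot.reach(p,o)
robot.movel(ringpt(62)[0],velocity=.08,max_force=8); robot.grip(0,30); st("grip")
def tan(b):
    f=np.array(robot.read_state()["force"]); a=np.radians(b)+POSE[2]; return f@[np.sin(a),-np.cos(a),0]
b=62; hist=[]
while b>54:
    b-=.5; robot.movel(*ringpt(b),velocity=.02); hist.append((b,round(tan(b),1)))
    if hist[-1][1]<-10: break
print(hist); st("end")
E
```

```text
grip 16.78 [0.4825 0.3614 0.0647] F [-0.6  0.3  2.7] M [0.03 0.07 0.01] op 0.173 gf 29.8
[(61.5, np.float64(-1.2)), (61.0, np.float64(-1.6)), (60.5, np.float64(-1.0)), (60.0, np.float64(-1.5)), (59.5, np.float64(-1.0)), (59.0, np.float64(-1.3)), (58.5, np.float64(-3.6)), (58.0, np.float64(-4.2)), (57.5, np.float64(-5.5)), (57.0, np.float64(-6.1)), (56.5, np.float64(-7.6)), (56.0, np.float64(-8.9)), (55.5, np.float64(-9.0)), (55.0, np.float64(-9.2)), (54.5, np.float64(-11.6))]
end 20.53 [0.4844 0.3602 0.0646] F [-10.    6.1  10.5] M [0.88 1.43 0.26] op 0.172 gf 31.1
```

The stop's onset is at about 58.7–59.3°, so 1.10 lies at about 62°. Back to there, then release and go to the knob.

```bash
python3 - <<'E'
from h import *
robot.movel(*ringpt(60),velocity=.03); robot.movel(*ringpt(62.5),velocity=.02); robot.hold(.2); st("back")
robot.grip(.5,30); st("open")
p=ringpt(62)[0]; p[2]=.15; robot.movel(p,velocity=.15)
k=fx(0,-.065,.15); o=ori(np.pi/2+POSE[2]); robot.reach(k,o); s=st("above knob"); print(np.round(s["qpos"],1))
print(robot.movel(fx(0,-.065,.060),velocity=.08,max_force=8)); st("down")
robot.grip(0,60); st("grip")
cv2.imwrite("pics/w5.png",robot.snapshot("wrist")[:,:,::-1])
E
```

```text
back 21.32 [0.4798 0.3615 0.0646] F [-5.   1.   6.8] M [ 0.2   0.73 -0.23] op 0.174 gf 30.8
open 21.7 [0.4819 0.361  0.0636] F [ 0.5 -0.2 -0.9] M [0.04 0.03 0.  ] op 0.5 gf 0.0
above knob 24.46 [0.4978 0.1843 0.1498] F [0.7 0.1 0.3] M [ 0.01 -0.06  0.07] op 0.496 gf 0.0
[  8.2  29.7 100.1   0.   50.2 -94.7]
False
down 25.73 [0.4983 0.1842 0.0605] F [ 0.1 -0.5  0.3] M [ 0.04 -0.01 -0.03] op 0.497 gf 0.0
grip 26.1 [0.4978 0.1857 0.0608] F [-1.5  7.3  2.4] M [ 0.86  0.24 -0.06] op 0.16 gf 59.5
```

View pics/w5.png

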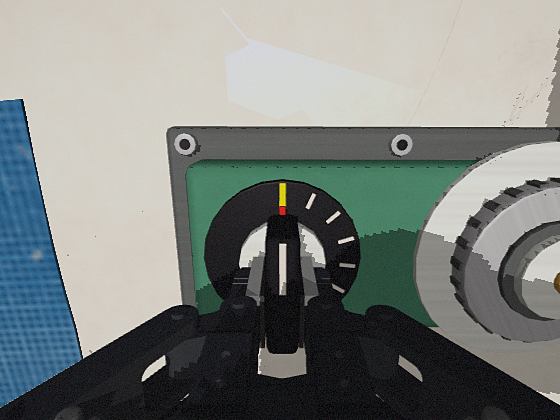

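The knob bar is squarely gripped at home, with the white line at (282,265) on the yellow tick at (282,197). The readings when I backed the ring off looked odd, so before turning the knob I'll compare the ring numerically with the earlier picture from the same pose.

```bash
cat >> h.py <<'E'
def redline(i,c):
    "red line of the ring and black grip: polar angles in the fixture, from a BGR wrist picture"
    b,g,r=[i[:,:,k].astype(int) for k in range(3)]
    ys,xs=np.nonzero((r>80)&(r>2*g)&(r>2*b)); out=[]
    P=np.array([ray(c,(x,y),.056) for x,y in zip(xs,ys)]).reshape(-1,3)
    d=P[:,:2]-fx(0,.065,0)[:2]; rr=np.hypot(*d.T); th=np.degrees(np.arctan2(d[:,1],d[:,0])-POSE[2]); m=(rr>.02)&(rr<.07)&(th>30)&(th<130)
    for lo,hi in((.02,.040),(.040,.07)):
        k=m&(rr>lo)&(rr<hi); out.append((int(k.sum()),th[k].mean().round(2) if k.any() else None, rr[k].mean().round(4) if k.any() else None))
    return out
E
python3 - <<'E'
from h import *
robot.grip(.5,60); robot.movel(fx(0,-.065,.13),velocity=.15)
robot.reach([.53,.255,.22],ori(np.pi/2+POSE[2])); robot.hold(.3); st("view")
c=robot.camera_model("wrist"); i=robot.snapshot("wrist")[:,:,::-1].copy(); cv2.imwrite("pics/w6.png",i); np.save("w6.npy",c,allow_pickle=True)
print("now",redline(i,c))
for n in("w4","w1"): print(n,redline(cv2.imread(f"pics/{n}.png"),np.load(n+".npy",allow_pickle=True).item()))
a,b=[cv2.imread(f"pics/{n}.png")[67:217,269:449] for n in("w4","w6")]
cv2.imwrite("pics/cmp.png",cv2.resize(np.hstack([a,b]),None,fx=2.2,fy=2.2,interpolation=cv2.INTER_CUBIC))
E
```

```text
view 28.01 [0.5291 0.2541 0.2186] F [-0.5 -0.2 -0.4] M [ 0.03 -0.01  0.02] op 0.497 gf 0.0
now [(33, np.float64(64.07), np.float64(0.0333)), (2, np.float64(64.53), np.float64(0.0402))]
w4 [(31, np.float64(62.07), np.float64(0.0335)), (1, np.float64(62.7), np.float64(0.0402))]
w1 [(21, np.float64(107.35), np.float64(0.0335)), (64, np.float64(62.07), np.float64(0.0482))]
```

The ring now reads 64.07°, against 62.07° for the locked mark, so it was backed off 2° (0.035 rad) too far. I'll mend that.

```bash
python3 - <<'E'
from h import *
p,o=ringpt(64,.11); robot.reach(p,o)
robot.movel(ringpt(64)[0],velocity=.1,max_force=8); robot.grip(0,30); st("grip")
robot.movel(*ringpt(61.4),velocity=.02); robot.hold(.15); st("set")
robot.grip(.5,30); p=ringpt(62)[0]; p[2]=.14; robot.movel(p,velocity=.15)
robot.reach([.53,.255,.22],ori(np.pi/2+POSE[2])); robot.hold(.15); st("view")
c=robot.camera_model("wrist"); i=robot.snapshot("wrist")[:,:,::-1].copy(); cv2.imwrite("pics/w7.png",i)
print(redline(i,c))
E
```

```text
grip 30.94 [0.4809 0.3619 0.0649] F [-0.4  0.5  3.1] M [-0.01  0.08 -0.05] op 0.172 gf 29.8
set 31.36 [0.4833 0.3612 0.0648] F [-0.1 -0.6  5.7] M [-0.04  0.09 -0.06] op 0.172 gf 30.1
view 34.51 [0.5298 0.2551 0.2198] F [0.6 0.1 1.1] M [-0.01  0.02 -0.01] op 0.5 gf 0.0
[(32, np.float64(60.43), np.float64(0.0335)), (1, np.float64(60.13), np.float64(0.0404))]
```

The ring is now at 60.4°, about 1.13: locked and short of the stop. Next the knob, turned in steps while watching the torque about the vertical and following lateral forces.

```bash
python3 - <<'E'
from h import *
k=fx(0,-.065,.12); k[1]+=.0017; a0=np.pi/2+POSE[2]
robot.reach(k,ori(a0)); k[2]=.060
print(robot.movel(k,velocity=.1,max_force=8)); robot.grip(0,70); s=st("grip")
m0=s["wrist_torque"][2]
for d in np.arange(4,73,4):
    k[:2]+=np.clip(np.array(s["force"])[:2]*.00015,-.001,.001)
    robot.movel(k,ori(a0-np.radians(d)),velocity=.03); s=robot.read_state()
    y=np.array(s["tcp_rot"])[:,1]; act=np.degrees(a0-np.arctan2(y[1],y[0]))
    print(d,"act %.1f Mz %.2f"%(act,s["wrist_torque"][2]-m0),np.round(s["force"],1),round(s["clock"],2))
    if np.linalg.norm(s["force"])>40: break
robot.hold(.3); s=st("end"); print(k.round(4))
cv2.imwrite("pics/w8.png",robot.snapshot("wrist")[:,:,::-1])
E
```

```text
False
grip 36.24 [0.4984 0.186  0.0609] F [-0.7 -0.   5.7] M [ 0.13  0.13 -0.02] op 0.149 gf 68.4
4 act 4.0 Mz 0.15 [-0.4  0.3  5.7] 36.49
8 act 8.0 Mz 0.14 [-1.2  0.2  5.6] 36.74
12 act 12.0 Mz 0.03 [ 0.8 -0.5  5.6] 36.99
16 act 16.1 Mz -0.12 [-0.3 -0.7  5.3] 37.24
20 act 20.1 Mz -0.18 [ 0.5 -1.4  6.1] 37.49
24 act 24.0 Mz -0.05 [0.1 1.  6.8] 37.74
28 act 28.0 Mz 0.14 [ 0.2 -0.4  6.2] 37.99
32 act 32.0 Mz 0.16 [-1.2  0.8  6. ] 38.24
36 act 36.0 Mz 0.00 [-0.6 -0.6  5.7] 38.49
40 act 40.1 Mz -0.12 [-0.2 -0.1  6.3] 38.74
44 act 44.1 Mz -0.14 [-0.7 -1.3  4.2] 38.99
48 act 48.0 Mz -0.07 [-1.1 -1.1  5. ] 39.24
52 act 52.0 Mz 0.13 [-0.2  0.6  4.5] 39.49
56 act 56.0 Mz 0.18 [ 0.4 -0.3  5.2] 39.74
60 act 60.0 Mz 0.00 [-0.3 -1.   5.3] 39.99
64 act 64.1 Mz -0.13 [-0.3 -0.8  5.5] 40.24
68 act 68.1 Mz -0.15 [ 0.5 -0.   4.9] 40.49
72 act 72.0 Mz -0.00 [-0.   0.4  6.3] 40.74
end 41.04 [0.498  0.1851 0.0609] F [-0.7  0.6  4.4] M [-0.09  0.08 -0.06] op 0.15 gf 68.7
[0.4972 0.1851 0.06  ]
```

View pics/w8.png

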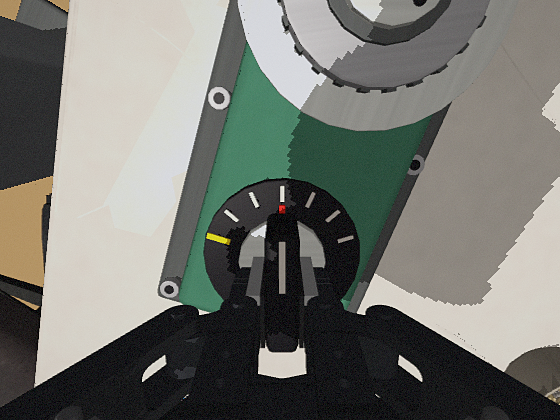

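The red pointer (282,209) sits on the third white tick (282,193). Three clicks were felt, the torque is near zero and the grip is still held.

```bash
python3 -c "
from station import robot
print(robot.job_done())"
```

```text
the job is handed in; nothing more can be done
None
```

I turned the closing ring to the locked mark (about 1.13 rad by camera, against 1.10 at the mark and 1.15 at the stop) and the knob to its third stop (72°, three clicks felt). The gripper still holds the knob, and I handed the job in at about 41 s.

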